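# Dig the purple tube rack out of the tub and clamp it on the shaker

## Task

Take the purple tube rack out of the cluttered tub and clamp it on the shaker: with its wells facing up, tuck one end under the lip of the blue spring jaw, push the jaw back, and let the other end down in front of the fixed stop so that the rack lies flat on the deck, gripped between jaw and stop. Let go of it, leave everything else in the tub, and do not disturb the red box and the white bottle on the bench.

Things in the scene. Friction and masses are not known exactly. Their poses are not given: they have to be found in the camera images.
- rack_center (a point): centre of the purple tube rack, half-way up: a rigid block 144 mm long (x), 50 wide (y), 36 high (z, up through its wells), about 180 g, both ends alike. At first it lies aslant in the tub: -x end low on the tub floor, underside leaning at about 27 degrees on the top edge of the heating block; the middles of its long sides are free for fingers.
- rack: the same purple rack; origin at the centre of its underside, axes as above
- tub: grey open tub fixed to the bench, 360 (x) x 270 (y) x 70 mm high outside, walls and floor 5 mm thick; origin at the centre of its underside
- block_center (a point): centre of the loose aluminium heating block the rack leans on, 60 x 44 x 46 mm (x, y, z), 330 g; stays in the tub
- white_center (a point): centre of a white rack of the same size (144 x 50 x 36 mm), lying flat in the tub; stays there
- spatula: small steel spatula, 120 x 16 x 4 mm along its x, lying on the white rack; origin on its underside; stays in the tub
- jar: small amber jar with blue cap, 40 mm across, 60 mm high; origin under its centre; stays in the tub
- green_jar: small green jar with white cap, 36 mm across, 50 mm high; origin under its centre; stays in the tub
- deck (a point): centre of the flat 220 x 110 mm top of the shaker's deck, 55 mm above the bench, fixed; x along the rack's place, jaw at -x (robot's side), stop at +x, z up. The clamped rack has its centre 18 mm straight above this point, length along x. Four guide blocks 8 mm high, 20 mm long, at x = +-55 mm have inner faces at y = +-28 mm; between them the long sides are free for fingers.
- stop (a point): foot of the fixed steel stop, at the middle of its rack-side face, on the deck at deck x = +72 mm; the stop is 14 mm high, 60 mm wide and 12 mm thick
- jaw (a joint): travel of the blue spring jaw, m: 0 relaxed, growing as it is pushed towards deck -x, limit 0.022; about 0.008 with the rack clamped. It pushes back with 6 N plus 0.5 N per mm. The 144 mm rack cannot enter level: it goes in tilted, that end low under the lip, and the jaw must be held about 14 mm back while the other end comes down past the stop.
- jaw_face (a point): foot of the jaw's upright face (44 mm wide), on the deck, moves with the jaw: at deck x = -64 mm minus its travel. From the top of the face a lip juts 8 mm towards +x; the lip's underside is 41 mm and its top 47 mm above the deck.
- shaker: white bench shaker with the deck on it, fixed, 270 x 150 mm case, origin under the deck centre on the bench
- tip_box: red pipette-tip box on the bench, 85 x 60 x 50 mm, origin under its centre; leave alone
- reagent: white bottle on the bench, 50 mm across, 100 mm high, origin under its centre; leave alone
There are look-alikes about, which are no part of the job. What is shaped like the part that bears block_center but turquoise or yellow is not meant.

How it is judged:
On the way:
1. the purple rack is held in the gripper, lifted clear of the tub (height (world z) of rack_center above 0.11 m and contact force between the fingers and rack above 1 N), for 0.2 s.
At the end, for the whole second after the job is handed in: Purple rack flat on the deck (0.04 rad), wells up, centre within 4 mm (x) and 6 mm (y) of its place and 3.5 mm in height, in line within 0.06 rad, jaw pressing it with over 2 N and reading 4 to 12 mm; rack at rest; heating block, white rack, spatula and jars still inside the tub (x of rack_center in the frame of deck between -0.004 and 0.004 m and y of rack_center in the frame of deck between -0.006 and 0.006 m and z of rack_center in the frame of deck between 0.0145 and 0.0215 m and angle between the x axis of rack_center and the x axis of deck, either way round below 0.06 rad and angle between rack_center's own z axis and vertical below 0.04 rad and value of joint jaw between 0.004 and 0.012 m and contact force between rack and jaw above 2 N and linear speed of rack below 0.02 m/s and x of block_center in the frame of tub between -0.175 and 0.175 m and y of block_center in the frame of tub between -0.13 and 0.13 m and z of each of block_center, white_center, spatula, jar, green_jar in the frame of tub below 0.09 m and x of white_center in the frame of tub between -0.175 and 0.175 m and y of white_center in the frame of tub between -0.13 and 0.13 m and x of spatula in the frame of tub between -0.175 and 0.175 m and y of spatula in the frame of tub between -0.13 and 0.13 m and x of jar in the frame of tub between -0.175 and 0.175 m and y of jar in the frame of tub between -0.13 and 0.13 m and x of green_jar in the frame of tub between -0.175 and 0.175 m and y of green_jar in the frame of tub between -0.13 and 0.13 m); the robot touches nothing.
It fails at once if the red box or the white bottle on the bench is moved more than 25 mm (distance of any of tip_box, reagent from where it was at the start of the episode above 0.025 m).
It also fails if it takes over 51 s, if anything falls off the work surface, if the arm or the gripper's body presses on something with over 40 N, if the wrist force passes 120 N, or if a joint passes its speed limit or range.

## Robot

A 7-joint arm with a two-finger parallel gripper is mounted at the origin on the work surface. World frame = base frame: x ahead of the robot, y to its left, z up, the work surface at z = 0. Lengths are in m, angles in rad, forces in N, time in s.
With the tool pointing down it reaches from about 0.425 to 0.875 m from the base axis. Payload 4.7 kg.
Tool frame: the origin (TCP) lies at the centre of the arm's flange, where the gripper is bolted on; the fingertips stand 182 mm ahead of it and the grasp point (between the pads) lies ahead of it (ctrl.hold_point_z is the z of the grasp point in the tool frame, in m); z points along the fingers, y is the direction in which the jaws open and shut (so a half turn about z gives the same grasp; the last joint's range is limited). The gripper opens to 87 mm and grips with 3 to 60 N. Pads are 19 mm wide; open, the fingers measure 117 mm over their backs; the gripper's body (75 mm by 190 mm) begins 51 mm behind the grasp point.
Start: joints at [1.346, 0.321, -0.07, 1.45, 0.023, 1.371, -0.057], TCP at [0.154, -0.632, 0.405] pointing down, gripper open.
Joint ranges: [-2.86, 2.86], [-0.3, 2.09], [-1.38, 1.24], [0.06, 2.45], [-1.56, 4.7], [0.09, 2.05], [-2.69, 2.69]. Speed limits (rad/s): [2.57, 2.57, 3.14, 3.14, 3.14, 3.14, 3.14].

## Interface

Orientations are given as a rotation vector (axis times angle).
In Python, from bench import get_state, imaging, workorder, ctrl gives the robot as it stands.
- The arm moves only by the tool step_arm, never from a script. Its argument "increments" is a list of rows, each an object of numbers: "claw": the opening, from 0 (shut) to 1 (fully open); "tx", "ty", "tz": the shift along the tool's x, y, z in m; "spin": the turn about the tool's z in degrees. A call has 1 to 8 rows; each row is the pose to reach, as a shift and turn from the pose commanded when the call began, along the tool's axes at that moment; what a row does not reach only later rows make up. A row lasts 1/12 s, in which the tool goes at most 41.7 mm and 7.16 degrees, less where a joint would pass 70% of its speed; a pose out of reach is approached as far as the arm can. A call with a gripper value outside its range is refused whole. The fingers move at their own pace and stop on an object; "force" is the grip in N (left out, the last holds). Time passes only in rows, so rows that repeat a pose let the fingers close. It gives the time, the measured TCP pose, the force and the opening at its end, in the units of the state.
- get_state(): the state, without advancing time (a new reading comes with each control period).
- imaging.get_image(name): name is "scene" or "top" or "wrist"; returns the picture (420x560x3 uint8, blue, green, red); there is no depth.
- imaging.camera_params(name): a dict with "intrinsics" (3x3 intrinsics, pixels), "distortion" ([k1, k2, p1, p2, k3] as OpenCV has them; the pictures are not rectified), "camera_from_world" (4x4, takes a point from world to camera coordinates). Camera axes: x right, y down, z forward; pixel columns grow to the right and rows downward; lengths in m; the calibration is good to about 2 mm. A picture is of the moment at which its call begins: read the wrist's pose just before it. camera_params takes no time and is no camera call; for the wrist camera it gives the pose at the moment of the call.
- workorder.close_job(): hands the job in, once; it reports no verdict.
The state is a dict: "time": time; "joint_positions": joint angles; "qd": joint speeds; "joint_torque": joint torques, N m; "position": TCP position; "tool_rot": TCP orientation; "ft_force": force on the tool from outside, world axes, zero at the start; "torque": the same for the moment, N m; "grip_width": opening from 0.0 (shut) to 1.0 (fully open).
Only numpy, scipy, OpenCV 4.12 (cv2) and the standard library are available. Lean on these libraries where they do the work, as an engineer would, in place of code of your own. Each camera call takes 0.05 s, during which the arm holds its last target. There are 200 camera calls.

## Working session

There is one attempt and no reset: what is moved stays moved. The work goes in short steps, Python scripts to look and compute and a tool call to move; the robot and the scene stay as the last step left them, time stands still between calls to the robot, and variables do not carry over. Pictures are saved under pics/ and viewed, on a budget of 10 in all, crops included, one or two more only if the job needs it, and the job is handed in when it is done.

Besides the shell and the picture viewer there is one more tool, called after "Emit:" as a command line: name --argument value ..., lists and objects as JSON in quotes. step_arm: Moves the arm, as the interface text tells. Its arguments: {"type":"object","properties":{"increments":{"type":"array"},"force":{"type":"number"}},"required":["increments"]}

```bash
ls; mkdir -p pics
python3 - <<'E'
from bench import get_state, imaging, workorder, ctrl
import cv2,numpy as np
print(get_state()); print(ctrl.hold_point_z, [a for a in dir(ctrl) if a[0]!='_'])
for n in("scene","top"):
    im=imaging.get_image(n); cv2.imwrite(f"pics/{n}0.png",im); p=imaging.camera_params(n); print(n,p)
a=cv2.imread("pics/scene0.png");b=cv2.imread("pics/top0.png")
E
```

```text
pics
{'time': 0.0, 'joint_positions': array([ 1.34611732,  0.32183982, -0.07010813,  1.4516722 ,  0.02259384,
        1.37078379, -0.05691458]), 'qd': array([ 0.0012408 ,  0.00147527, -0.00066898, -0.00041178, -0.00091801,
        0.00051594, -0.00072634]), 'joint_torque': array([-2.56890653e-04, -4.91287279e+01, -4.03944505e-01, -3.12530065e+01,
       -6.38576620e-02,  4.37631912e-02,  1.56412780e-04]), 'position': array([ 0.15367101, -0.63136683,  0.40365184]), 'tool_rot': array([-3.11734561e+00, -3.74015163e-01,  4.88796117e-04]), 'ft_force': array([ 0.01652311, -0.83235732, -0.363266  ]), 'torque': array([ 0.00145378,  0.0140925 , -0.01836861]), 'grip_width': 1.0022659441245005}
0.1635 ['MotionError', 'hold_point_z']
scene {'intrinsics': array([[432.64712696,   0.        , 273.52311494],
       [  0.        , 432.64712696, 206.05065184],
       [  0.        ,   0.        ,   1.        ]]), 'distortion': array([-0.03440686,  0.        ,  0.        ,  0.        ,  0.        ]), 'camera_from_world': array([[ 0.78493894,  0.61947721,  0.01090163, -0.37690764],
       [ 0.43215706, -0.53480779, -0.72609979, -0.21603284],
       [-0.44397199,  0.57465522, -0.68750291,  1.25825104],
       [ 0.        ,  0.        ,  0.        ,  1.        ]])}
top {'intrinsics': array([[474.1294997 ,   0.        , 282.26776882],
       [  0.        , 474.1294997 , 210.12072208],
       [  0.        ,   0.        ,   1.        ]]), 'distortion': array([-0.05392284,  0.        ,  0.        ,  0.        ,  0.        ]), 'camera_from_world': array([[-0.01942559, -0.9997748 ,  0.00854323, -0.04290356],
       [-0.99520073,  0.01851564, -0.09608679,  0.52680096],
       [ 0.09590697, -0.01036878, -0.9953363 ,  1.31529323],
       [ 0.        ,  0.        ,  0.        ,  1.        ]])}
```

View images.

View pics/scene0.png

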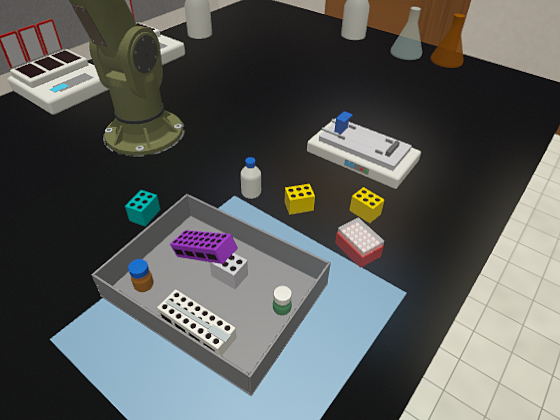

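View pics/top0.png

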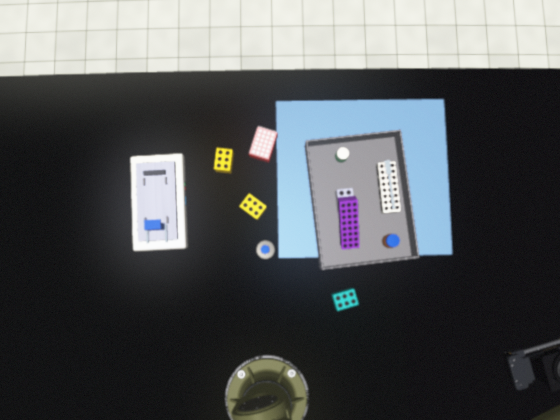

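Candidates for the purple rack: the purple rack at scene (203,246) / top (349,222), and the white rack at scene (197,320) / top (389,187). The heating block is the grey one at scene (230,266). The yellow and turquoise blocks on the bench are decoys. I choose the purple rack, which leans with its low end towards the robot.

```bash
cat > h.py <<'E'
import cv2,numpy as np
from bench import get_state, imaging
from scipy.spatial.transform import Rotation as R
def ray(p,uv,z):
    n=cv2.undistortPoints(np.array(uv,float).reshape(-1,1,2),p["intrinsics"],p["distortion"]).reshape(-1,2)
    T=p["camera_from_world"];Rm=T[:3,:3];c=-Rm.T@T[:3,3]
    d=np.c_[n,np.ones(len(n))]@Rm
    return c+d*((np.asarray(z,float)-c[2])/d[:,2])[:,None]
def proj(p,X):
    T=p["camera_from_world"];X=np.atleast_2d(np.asarray(X,float))
    r,_=cv2.Rodrigues(T[:3,:3]);return cv2.projectPoints(X,r,T[:3,3],p["intrinsics"],p["distortion"])[0].reshape(-1,2)
def purple(im):
    h=cv2.cvtColor(im,cv2.COLOR_BGR2HSV);return cv2.inRange(h,(135,80,40),(165,255,255))
def blue(im):
    h=cv2.cvtColor(im,cv2.COLOR_BGR2HSV);return cv2.inRange(h,(108,150,60),(125,255,255))
def goto(xyz,yaw):  # shift/spin from present pose, TCP target, yaw of tool x
    s=get_state();M=R.from_rotvec(s["tool_rot"]).as_matrix();d=M.T@(np.array(xyz)-s["position"])
    y=np.arctan2(M[1,0],M[0,0]);return np.round(d,4),round(-np.degrees(yaw-y),2)
E
python3 - <<'E'
from h import *
p=imaging.camera_params("top");im=cv2.imread("pics/top0.png")
for n,f in(("p",purple),("b",blue)):
    k,l,st,c=cv2.connectedComponentsWithStats(f(im))
    for i in range(1,k):
        if st[i,4]>40:
            cn=np.argwhere(l==i)[:,::-1].astype(np.float32);print(n,st[i],c[i],cv2.minAreaRect(cn),cv2.boxPoints(cv2.minAreaRect(cn)).round(1).tolist())
A=cv2.resize(im[140:260,120:200],None,fx=5,fy=5,interpolation=cv2.INTER_CUBIC)
B=cv2.resize(im[180:260,320:400],None,fx=5,fy=5,interpolation=cv2.INTER_CUBIC)
B=np.pad(B,((0,200),(0,0),(0,0)))
cv2.imwrite("pics/crop1.png",np.hstack([A,B]))
E
```

```text
p [338 196  22  54 993] [348.64652568 222.19436052] ((348.7753601074219, 222.4569091796875), (52.474639892578125, 19.691858291625977), 86.8201675415039) [[337.5, 196.8000030517578], [357.20001220703125, 195.6999969482422], [360.1000061035156, 248.10000610351562], [340.3999938964844, 249.1999969482422]]
b [145 221  16   8 117] [152.69230769 224.54700855] ((152.5, 224.5), (7.0, 15.0), 90.0) [[145.0, 221.0], [160.0, 221.0], [160.0, 228.0], [145.0, 228.0]]
b [387 235  12  12 120] [392.375 240.25 ] ((392.5, 240.5), (11.0, 11.0), 90.0) [[387.0, 235.0], [398.0, 235.0], [398.0, 246.0], [387.0, 246.0]]
```

View pics/crop1.png

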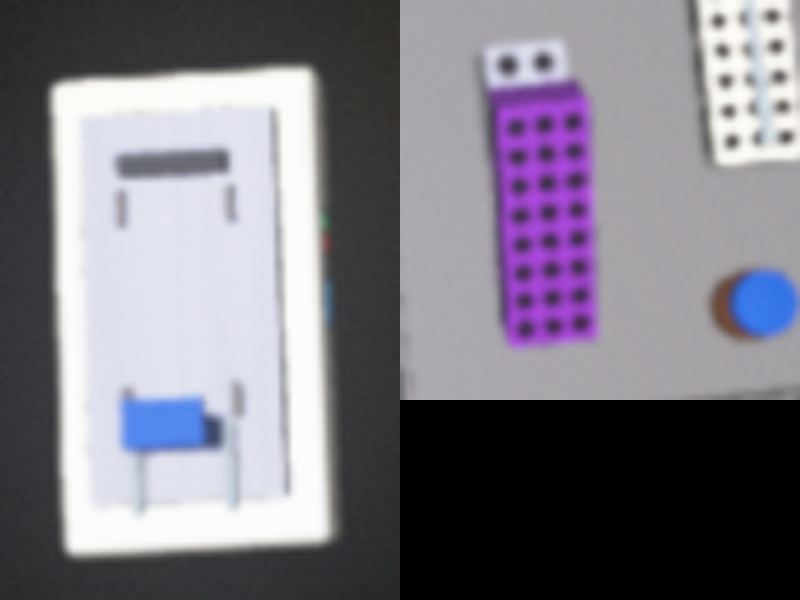

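The crop confirms the purple rack: its low end is at the bottom of the picture and its high end on the grey block. The shaker shows the stop at top (154,172), the blue jaw at (153,225) and the deck plate corners.

Run:
```python
from h import *
p=imaging.camera_params("top")
a=lambda q:np.array(q,float)/5-.4+[120,140]
b=lambda q:(np.array(q,float)-[400,0])/5-.4+[320,180]
D=ray(p,a([(82,115),(273,107),(290,495),(92,505)]),[.055]*4);print(D.round(4),D.mean(0))
print("sizes",np.linalg.norm(D[0]-D[3]),np.linalg.norm(D[0]-D[1]))
u=(D[0]+D[1]-D[2]-D[3])[:2];print("deck yaw",np.degrees(np.arctan2(u[1],u[0])))
S=ray(p,a([(116,154),(229,149),(229,172),(118,177)]),[.069]*4);print("stop",S.round(4))
J=ray(p,a([(122,400),(204,398),(205,450),(123,451)]),[.102]*4);print("jaw",J.round(4))
L=ray(p,b([(508,346),(597,341)]),[.037]*2);H=ray(p,b([(497,103),(590,97)]),[.1024]*2)
Hb=ray(p,b([(490,92),(581,82)]),[.070]*2)
print(L,H,Hb,np.linalg.norm(H.mean(0)-L.mean(0)))
u=(H-L).mean(0);yaw=np.arctan2(u[1],u[0]);print("rack yaw",np.degrees(yaw))
t=np.radians(27);z=np.array([-np.sin(t)*np.cos(yaw),-np.sin(t)*np.sin(yaw),np.cos(t)])
C=(H.mean(0)+L.mean(0))/2-.018*z;print("C",C)
print(goto([C[0],C[1],.35],yaw))
for q in((352,171),(265,249),(264,142)):print(q,ray(p,[q],[.06]))
```

```text
[[0.6644 0.3545 0.055 ]
 [0.6667 0.247  0.055 ]
 [0.4497 0.237  0.055 ]
 [0.4461 0.3466 0.055 ]] [0.55671524 0.29625295 0.055     ]
sizes 0.21845837090217896 0.10751083797378529
deck yaw 2.365357465675036
stop [[0.6392 0.331  0.069 ]
 [0.6407 0.2682 0.069 ]
 [0.6279 0.2682 0.069 ]
 [0.6263 0.3298 0.069 ]]
jaw [[0.5    0.317  0.102 ]
 [0.5003 0.2731 0.102 ]
 [0.4725 0.2724 0.102 ]
 [0.4728 0.3163 0.102 ]]
[[ 0.4134075  -0.21497581  0.037     ]
 [ 0.415166   -0.26488165  0.037     ]] [[ 0.54232241 -0.20439439  0.1024    ]
 [ 0.54465252 -0.25445325  0.1024    ]] [[ 0.55220662 -0.2049917   0.07      ]
 [ 0.55683904 -0.25532742  0.07      ]] 0.14519069778643728
rack yaw 4.648317346974017
C [ 0.48703206 -0.23401403  0.05366188]
(array([ 0.4179, -0.3071,  0.0543]), np.float64(9.04))
(352, 171) [[ 0.62839515 -0.24885842  0.06      ]]
(265, 249) [[ 0.41669005 -0.00328104  0.06      ]]
(264, 142) [[ 0.714851   -0.00519778  0.06      ]]
```

Emit:
step_arm --increments '[{"tx": 0.21,"ty": -0.155,"tz": 0.027,"spin": 0,"claw": 1},{"tx": 0.21,"ty": -0.155,"tz": 0.027,"spin": 0,"claw": 1},{"tx": 0.21,"ty": -0.155,"tz": 0.027,"spin": 0,"claw": 1},{"tx": 0.21,"ty": -0.155,"tz": 0.027,"spin": 0,"claw": 1},{"tx": 0.21,"ty": -0.155,"tz": 0.027,"spin": 0,"claw": 1},{"tx": 0.21,"ty": -0.155,"tz": 0.027,"spin": 0,"claw": 1},{"tx": 0.21,"ty": -0.155,"tz": 0.027,"spin": 0,"claw": 1},{"tx": 0.21,"ty": -0.155,"tz": 0.027,"spin": 0,"claw": 1}]'

```text
time: 0.77
position: [0.3246, -0.4272, 0.3773]
tool_rot: [-3.116, -0.387, -0.001]
ft_force: [-0.9, 0.0, 0.2]
grip_width: 1.004
```

Emit:
step_arm --increments '[{"tx": 0.208,"ty": -0.152,"tz": 0.027,"spin": 9,"claw": 1},{"tx": 0.208,"ty": -0.152,"tz": 0.027,"spin": 9,"claw": 1},{"tx": 0.208,"ty": -0.152,"tz": 0.027,"spin": 9,"claw": 1},{"tx": 0.208,"ty": -0.152,"tz": 0.027,"spin": 9,"claw": 1},{"tx": 0.208,"ty": -0.152,"tz": 0.027,"spin": 9,"claw": 1},{"tx": 0.208,"ty": -0.152,"tz": 0.027,"spin": 9,"claw": 1},{"tx": 0.208,"ty": -0.152,"tz": 0.027,"spin": 9,"claw": 1},{"tx": 0.208,"ty": -0.152,"tz": 0.027,"spin": 9,"claw": 1}]'

```text
time: 1.43
position: [0.4893, -0.2313, 0.3502]
tool_rot: [-3.137, -0.138, -0.001]
ft_force: [-0.2, -0.6, -0.4]
grip_width: 1.004
```

Run:
```python
from h import *
s=get_state();print(s["time"],s["position"],s["tool_rot"])
p=imaging.camera_params("wrist");im=imaging.get_image("wrist");cv2.imwrite("pics/w1.png",im)
T=p["camera_from_world"];print(-T[:3,:3].T@T[:3,3],T[2,:3])
r=cv2.minAreaRect(np.argwhere(purple(im))[:,::-1].astype(np.float32));print(r)
C=np.array([.487,-.234,.0537]);y=np.radians(4.65);t=np.radians(27)
x=np.array([np.cos(t)*np.cos(y),np.cos(t)*np.sin(y),np.sin(t)]);w=np.array([-np.sin(y),np.cos(y),0]);z=np.cross(x,w)
print(proj(p,[C+i*.072*x+j*.025*w+.018*z for i,j in((-1,-1),(-1,1),(1,1),(1,-1))]))
print(goto([.487,-.234,.224],y))
```

```text
1.4333 [ 0.48929928 -0.23127231  0.35021464] [-3.13671595e+00 -1.38249829e-01 -6.81213333e-04]
[ 0.55578257 -0.22413733  0.32886521] [-0.24462014 -0.02027682 -0.96940695]
((156.2376708984375, 183.192138671875), (313.482421875, 121.27360534667969), 3.9131596088409424)
[[305.471258   264.93287242]
 [259.39543967 264.62254583]
 [252.07406275 147.99098181]
 [317.76657484 148.48073396]]
(array([-0.0007,  0.    ,  0.1263]), np.float64(0.18))
```

View pics/w1.png

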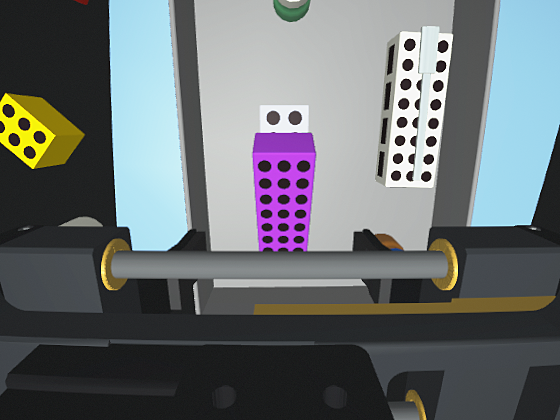

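The wrist view shows the purple rack with its high-end top edge at about (253–315, 152), against a predicted (252–318, 148). That agrees to about 2 mm, and the finger lanes are free, so I descend and grip.

Emit:
step_arm --increments '[{"tz": 0.03,"tx": -0.001,"claw": 1},{"tz": 0.06,"tx": -0.001,"claw": 1},{"tz": 0.085,"tx": -0.001,"claw": 1},{"tz": 0.105,"tx": -0.001,"claw": 1},{"tz": 0.12,"tx": -0.001,"claw": 1},{"tz": 0.126,"tx": -0.001,"claw": 1},{"tz": 0.126,"tx": -0.001,"claw": 1},{"tz": 0.126,"tx": -0.001,"claw": 1}]' --force 40

```text
invalid input at $.increments[0]: expected keys claw, tx, ty, tz, spin
```

Emit:
step_arm --increments '[{"claw": 0},{"claw": 0},{"claw": 0},{"claw": 0},{"claw": 0},{"claw": 0},{"claw": 0},{"claw": 0}]' --force 40

```text
invalid input at $.increments[0]: expected keys claw, tx, ty, tz, spin
```

Emit:
step_arm --increments '[{"tx": -0.001,"ty": 0,"tz": 0.03,"spin": 0,"claw": 1},{"tx": -0.001,"ty": 0,"tz": 0.06,"spin": 0,"claw": 1},{"tx": -0.001,"ty": 0,"tz": 0.085,"spin": 0,"claw": 1},{"tx": -0.001,"ty": 0,"tz": 0.105,"spin": 0,"claw": 1},{"tx": -0.001,"ty": 0,"tz": 0.12,"spin": 0,"claw": 1},{"tx": -0.001,"ty": 0,"tz": 0.126,"spin": 0,"claw": 1},{"tx": -0.001,"ty": 0,"tz": 0.126,"spin": 0,"claw": 1},{"tx": -0.001,"ty": 0,"tz": 0.126,"spin": 0,"claw": 1}]' --force 40

```text
time: 2.15
position: [0.4858, -0.2361, 0.2252]
tool_rot: [3.138, 0.125, -0.0]
ft_force: [0.1, 0.5, -0.1]
grip_width: 1.001
```

Emit:
step_arm --increments '[{"tx": 0,"ty": 0,"tz": 0,"spin": 0,"claw": 0},{"tx": 0,"ty": 0,"tz": 0,"spin": 0,"claw": 0},{"tx": 0,"ty": 0,"tz": 0,"spin": 0,"claw": 0},{"tx": 0,"ty": 0,"tz": 0,"spin": 0,"claw": 0},{"tx": 0,"ty": 0,"tz": 0,"spin": 0,"claw": 0},{"tx": 0,"ty": 0,"tz": 0,"spin": 0,"claw": 0},{"tx": 0,"ty": 0,"tz": 0,"spin": 0,"claw": 0},{"tx": 0,"ty": 0,"tz": 0,"spin": 0,"claw": 0}]' --force 40

```text
time: 2.82
position: [0.4863, -0.2345, 0.2248]
tool_rot: [3.139, 0.128, -0.0]
ft_force: [0.1, 0.1, 0.9]
grip_width: 0.567
```

Emit:
step_arm --increments '[{"tx": 0,"ty": 0,"tz": -0.015,"spin": 0,"claw": 0},{"tx": 0,"ty": 0,"tz": -0.04,"spin": 0,"claw": 0},{"tx": 0,"ty": 0,"tz": -0.065,"spin": 0,"claw": 0},{"tx": 0,"ty": 0,"tz": -0.09,"spin": 0,"claw": 0},{"tx": 0,"ty": 0,"tz": -0.115,"spin": 0,"claw": 0},{"tx": 0,"ty": 0,"tz": -0.135,"spin": 0,"claw": 0},{"tx": 0,"ty": 0,"tz": -0.15,"spin": 0,"claw": 0},{"tx": 0,"ty": 0,"tz": -0.15,"spin": 0,"claw": 0}]'

```text
time: 3.48
position: [0.4871, -0.2346, 0.378]
tool_rot: [3.136, 0.128, 0.008]
ft_force: [-0.2, -0.4, -1.3]
grip_width: 0.575
```

Run:
```python
from h import *
s=get_state();print(s["time"],s["position"],s["grip_width"],s["ft_force"])
im=imaging.get_image("scene");cv2.imwrite("pics/s2.png",cv2.resize(im[120:350,60:340],None,fx=2.5,fy=2.5))
for d in(0.1,0.0,-.02):print(goto([.556+d,.2965+d*.041,.375],np.radians(2.4)))
```

```text
3.4833 [ 0.48713709 -0.23462936  0.37797462] 0.5746358968289722 [-0.24246927 -0.41841422 -1.32187238]
(array([ 2.125e-01, -5.195e-01,  4.000e-04]), np.float64(2.29))
(array([ 1.125e-01, -5.236e-01,  2.000e-04]), np.float64(2.29))
(array([ 9.250e-02, -5.244e-01,  2.000e-04]), np.float64(2.29))
```

View pics/s2.png

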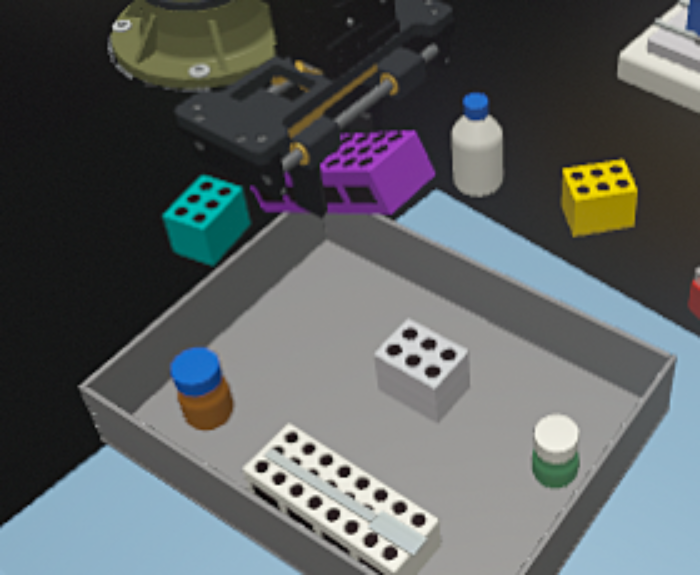

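The rack is held at (345,170) in the crop, still tilted. The block, jars, white rack and spatula are all still in the tub. I carry it over the shaker next.

Emit:
step_arm --increments '[{"tx": 0.008,"ty": -0.03,"tz": 0,"spin": 0,"claw": 0},{"tx": 0.018,"ty": -0.07,"tz": 0,"spin": 0,"claw": 0},{"tx": 0.028,"ty": -0.105,"tz": 0,"spin": 0,"claw": 0},{"tx": 0.038,"ty": -0.14,"tz": 0,"spin": 0,"claw": 0},{"tx": 0.046,"ty": -0.175,"tz": 0,"spin": 0,"claw": 0},{"tx": 0.055,"ty": -0.21,"tz": 0,"spin": 0,"claw": 0},{"tx": 0.065,"ty": -0.245,"tz": 0,"spin": 0,"claw": 0},{"tx": 0.075,"ty": -0.28,"tz": 0,"spin": 0,"claw": 0}]'

```text
time: 4.2
position: [0.5375, 0.0523, 0.3728]
tool_rot: [3.139, 0.128, -0.004]
ft_force: [1.1, -0.7, -2.3]
grip_width: 0.573
```

Emit:
step_arm --increments '[{"tx": 0.01,"ty": -0.035,"tz": 0,"spin": 0,"claw": 0},{"tx": 0.02,"ty": -0.07,"tz": 0,"spin": 0,"claw": 0},{"tx": 0.028,"ty": -0.105,"tz": 0,"spin": 1,"claw": 0},{"tx": 0.038,"ty": -0.14,"tz": 0,"spin": 2.3,"claw": 0},{"tx": 0.046,"ty": -0.175,"tz": 0,"spin": 2.3,"claw": 0},{"tx": 0.055,"ty": -0.21,"tz": 0,"spin": 2.3,"claw": 0},{"tx": 0.062,"ty": -0.24,"tz": 0,"spin": 2.3,"claw": 0},{"tx": 0.062,"ty": -0.24,"tz": 0,"spin": 2.3,"claw": 0}]'

```text
time: 4.87
position: [0.5778, 0.3026, 0.3721]
tool_rot: [-3.135, -0.081, 0.007]
ft_force: [-1.5, 0.7, -1.8]
grip_width: 0.571
```

Run:
```python
from h import *
s=get_state();print(s["time"],s["position"],s["tool_rot"])
im=imaging.get_image("scene");p=imaging.camera_params("scene")
cv2.imwrite("pics/s3.png",cv2.resize(im[30:220,260:460],None,fx=3.5,fy=3.0))
im=imaging.get_image("wrist");cv2.imwrite("pics/w3.png",im)
print(goto([.556+.025,.2965+.001,.055+.052+.1705],np.radians(2.4)))
```

```text
4.8667 [0.57776087 0.30256208 0.37206214] [-3.13468008 -0.08081977  0.00730943]
(array([ 0.0021, -0.0008,  0.0946]), np.float64(0.21))
```

View pics/s3.png

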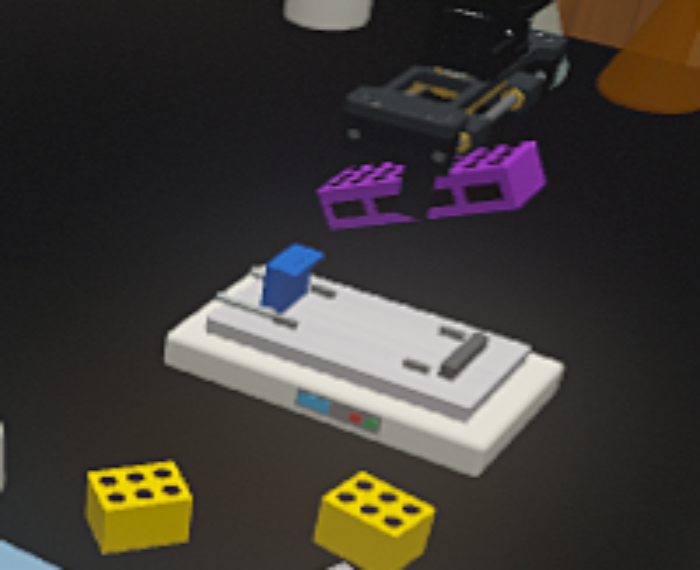

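Run:
```python
from h import *
p=imaging.camera_params("scene");s=get_state()
print(s["position"])
im=cv2.imread("pics/s3.png");m=purple(im);c=np.argwhere(m)[:,::-1]/[3.5,3.0]+[260,30]
print("mask ext",c.min(0),c.max(0),"bl",c[np.argmax(c[:,1]-.7*c[:,0])],"br",c[np.argmax(c[:,1]+.7*c[:,0])])
y=np.radians(2.6)
for deg in(20,24,27,30):
    t=np.radians(deg);C=np.array([.5778,.3020,.372-.1705])
    x=np.array([np.cos(t)*np.cos(y),np.cos(t)*np.sin(y),np.sin(t)]);w=np.array([-np.sin(y),np.cos(y),0]);z=np.cross(x,w)
    q=proj(p,[C+i*.072*x-.025*w+k*.018*z for i,k in((-1,-1),(-1,1),(1,-1),(1,1))]);q=np.r_[q,proj(p,[C+.072*x+.025*w+.018*z])]
    print(deg,q.round(1).tolist())
```

```text
[0.57928308 0.29666927 0.37214514]
mask ext [289.14285714  76.66666667] [416.57142857 204.        ] bl [291.42857143 196.        ] br [371.14285714 204.        ]
20 [[354.0, 103.8], [351.5, 90.0], [409.4, 103.1], [407.6, 88.1], [416.1, 79.8]]
24 [[354.9, 105.6], [351.4, 92.0], [409.6, 101.0], [406.8, 86.0], [415.3, 77.7]]
27 [[355.6, 107.0], [351.5, 93.5], [409.7, 99.4], [406.0, 84.4], [414.6, 76.2]]
30 [[356.4, 108.3], [351.7, 95.0], [409.7, 97.8], [405.2, 82.9], [413.8, 74.7]]
```

The measured corners fit a tilt of 26–27°, so the tilt held. I descend to just above the deck, in front of the lip.

Emit:
step_arm --increments '[{"tx": 0.002,"ty": 0,"tz": 0.025,"spin": 0.2,"claw": 0},{"tx": 0.002,"ty": 0,"tz": 0.05,"spin": 0.2,"claw": 0},{"tx": 0.002,"ty": 0,"tz": 0.07,"spin": 0.2,"claw": 0},{"tx": 0.002,"ty": 0,"tz": 0.083,"spin": 0.2,"claw": 0},{"tx": 0.002,"ty": 0,"tz": 0.09,"spin": 0.2,"claw": 0},{"tx": 0.002,"ty": 0,"tz": 0.094,"spin": 0.2,"claw": 0},{"tx": 0.002,"ty": 0,"tz": 0.094,"spin": 0.2,"claw": 0},{"tx": 0.002,"ty": 0,"tz": 0.094,"spin": 0.2,"claw": 0}]' --force 45

```text
time: 5.63
position: [0.5827, 0.295, 0.2816]
tool_rot: [-3.141, -0.059, -0.002]
ft_force: [0.2, 0.6, -1.1]
grip_width: 0.571
```

Run:
```python
from h import *
s=get_state();print(s["time"],s["position"],s["tool_rot"],s["ft_force"],s["grip_width"])
im=imaging.get_image("scene");cv2.imwrite("pics/s4.png",cv2.resize(im[60:200,290:440],None,fx=5,fy=4))
```

```text
5.6333 [0.58270595 0.29502796 0.28163776] [-3.14055203e+00 -5.92733312e-02 -2.05652792e-03] [ 0.16606396  0.63767243 -1.11516818] 0.5706608480294559
```

View pics/s4.png

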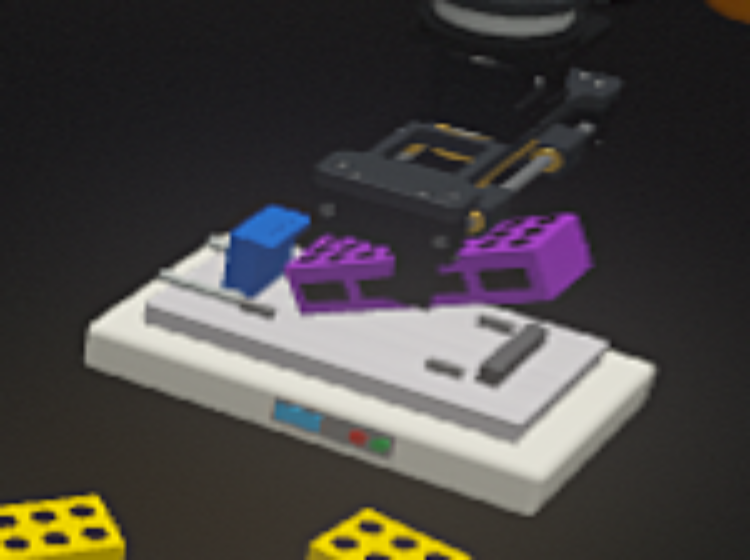

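The rack is tilted just in front of the blue lip, with its low end near (300,285) in the crop and the stop at (512,352). Its bottom is about 7 mm above the deck. I lower it a little, tuck the end under the lip, then touch the deck.

Emit:
step_arm --increments '[{"tx": 0,"ty": -0.002,"tz": 0.003,"spin": -0.2,"claw": 0},{"tx": 0,"ty": -0.002,"tz": 0.005,"spin": -0.2,"claw": 0},{"tx": -0.004,"ty": -0.002,"tz": 0.005,"spin": -0.2,"claw": 0},{"tx": -0.009,"ty": -0.002,"tz": 0.005,"spin": -0.2,"claw": 0},{"tx": -0.013,"ty": -0.002,"tz": 0.005,"spin": -0.2,"claw": 0},{"tx": -0.013,"ty": -0.002,"tz": 0.006,"spin": -0.2,"claw": 0},{"tx": -0.013,"ty": -0.002,"tz": 0.007,"spin": -0.2,"claw": 0},{"tx": -0.013,"ty": -0.002,"tz": 0.007,"spin": -0.2,"claw": 0}]'

```text
time: 6.35
position: [0.5688, 0.2969, 0.2743]
tool_rot: [-3.141, -0.066, 0.001]
ft_force: [-3.0, 0.0, 2.5]
grip_width: 0.568
```

Emit:
step_arm --increments '[{"tx": -0.004,"ty": 0,"tz": 0,"spin": 0,"claw": 0},{"tx": -0.008,"ty": 0,"tz": 0,"spin": 0,"claw": 0},{"tx": -0.011,"ty": 0,"tz": 0,"spin": 0,"claw": 0},{"tx": -0.014,"ty": 0,"tz": 0,"spin": 0,"claw": 0},{"tx": -0.017,"ty": 0,"tz": 0,"spin": 0,"claw": 0},{"tx": -0.019,"ty": 0,"tz": 0,"spin": 0,"claw": 0},{"tx": -0.02,"ty": 0,"tz": 0,"spin": 0,"claw": 0},{"tx": -0.02,"ty": 0,"tz": 0,"spin": 0,"claw": 0}]' --force 50

```text
time: 7.02
position: [0.5529, 0.2953, 0.2758]
tool_rot: [-3.138, -0.061, -0.019]
ft_force: [11.2, 2.3, 0.3]
grip_width: 0.571
```

Run:
```python
from h import *
s=get_state();print(s["time"],s["position"],s["tool_rot"],s["ft_force"],s["torque"],s["grip_width"])
im=imaging.get_image("scene");cv2.imwrite("pics/s5.png",cv2.resize(im[60:200,290:440],None,fx=5,fy=4,interpolation=cv2.INTER_CUBIC))
```

```text
7.0167 [0.55292551 0.2952718  0.27578002] [-3.13750064 -0.06148858 -0.01867518] [11.20747482  2.31998716  0.34026809] [ 0.4658889  -2.41836386 -0.14480466] 0.5707769090394645
```

View pics/s5.png

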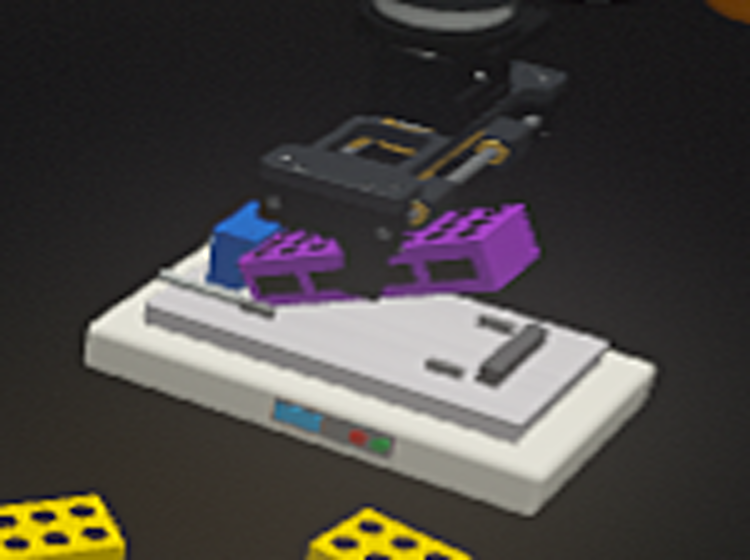

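The blue jaw is being pushed back and its lip sits over the rack's low end, around (262,215) in the crop. A force of 11.2 N means about 10 mm of travel. I push on to about 15 mm.

Emit:
step_arm --increments '[{"tx": -0.003,"ty": -0.001,"tz": 0,"spin": 0,"claw": 0},{"tx": -0.006,"ty": -0.001,"tz": 0,"spin": 0,"claw": 0},{"tx": -0.008,"ty": -0.001,"tz": 0,"spin": 0,"claw": 0},{"tx": -0.008,"ty": -0.001,"tz": 0,"spin": 0,"claw": 0},{"tx": -0.008,"ty": -0.001,"tz": 0,"spin": 0,"claw": 0}]'

```text
time: 7.48
position: [0.5463, 0.2951, 0.2761]
tool_rot: [-3.138, -0.06, -0.024]
ft_force: [13.6, -0.1, -0.5]
grip_width: 0.576
```

Run:
```python
from h import *
s=get_state();print(s["time"],s["position"],s["tool_rot"],s["ft_force"],s["grip_width"], R.from_rotvec(s["tool_rot"]).as_matrix()[:,2])
print(s["joint_positions"])
```

```text
7.4833 [0.54633453 0.29509161 0.27612352] [-3.13796514 -0.06004365 -0.02369894] [13.56939454 -0.09738236 -0.50604462] 0.5764651178159583 [ 0.01504154  0.00325191 -0.99988158]
[ 0.0479661   0.44593291 -0.73841308  1.66368345  0.33148879  1.14486822
 -2.3090429 ]
```

Force 13.6 N now, so travel is about 15 mm. I lower in stages while the jaw is held back.

Emit:
step_arm --increments '[{"tx": 0,"ty": 0,"tz": 0.003,"spin": 0,"claw": 0},{"tx": 0,"ty": 0,"tz": 0.006,"spin": 0,"claw": 0},{"tx": 0,"ty": 0,"tz": 0.009,"spin": 0,"claw": 0},{"tx": 0,"ty": 0,"tz": 0.012,"spin": 0,"claw": 0},{"tx": 0,"ty": 0,"tz": 0.015,"spin": 0,"claw": 0},{"tx": 0,"ty": 0,"tz": 0.018,"spin": 0,"claw": 0},{"tx": 0,"ty": 0,"tz": 0.018,"spin": 0,"claw": 0}]'

```text
time: 8.07
position: [0.5499, 0.2949, 0.2618]
tool_rot: [-3.136, -0.058, -0.039]
ft_force: [19.3, -0.5, 11.6]
grip_width: 0.57
```

Run:
```python
from h import *
s=get_state();print(s["time"],s["position"],s["tool_rot"],s["ft_force"],s["grip_width"], R.from_rotvec(s["tool_rot"]).as_matrix()[:,2])
im=imaging.get_image("scene");cv2.imwrite("pics/s6.png",cv2.resize(im[60:200,290:440],None,fx=5,fy=4,interpolation=cv2.INTER_CUBIC))
```

```text
8.0667 [0.54985331 0.29494456 0.26180964] [-3.1359499  -0.05781349 -0.039004  ] [19.33839565 -0.4773635  11.57853551] 0.5700796363176605 [ 0.02477324  0.00532452 -0.99967892]
```

View pics/s6.png

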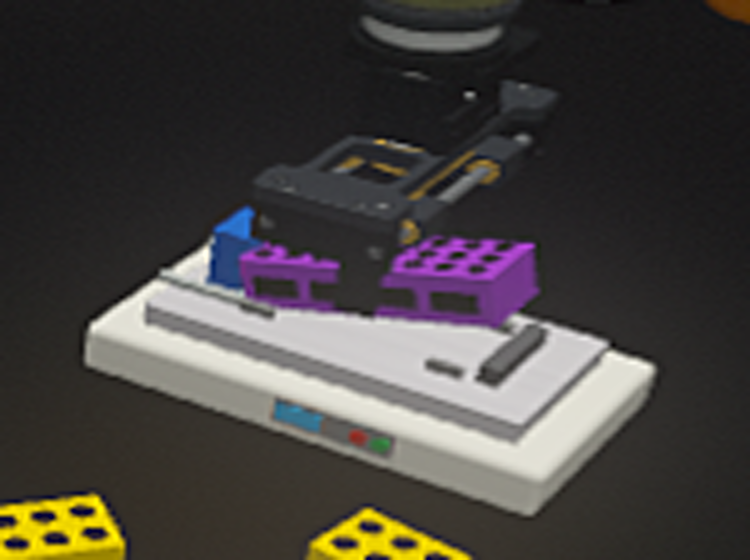

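The rack is rotating level in the grip, with its right end at (530,300) in the crop, still above the stop. Travel has eased to about 12 mm because the arm gives, so I push a bit more and keep lowering.

Emit:
step_arm --increments '[{"tx": -0.003,"ty": 0,"tz": 0.001,"spin": 0,"claw": 0},{"tx": -0.005,"ty": 0,"tz": 0.003,"spin": 0,"claw": 0},{"tx": -0.006,"ty": 0,"tz": 0.005,"spin": 0,"claw": 0},{"tx": -0.006,"ty": 0,"tz": 0.008,"spin": 0,"claw": 0},{"tx": -0.006,"ty": 0,"tz": 0.01,"spin": 0,"claw": 0},{"tx": -0.006,"ty": 0,"tz": 0.01,"spin": 0,"claw": 0}]'

```text
time: 8.62
position: [0.5437, 0.2948, 0.2512]
tool_rot: [-3.136, -0.058, -0.037]
ft_force: [19.7, 0.8, 8.6]
grip_width: 0.571
```

Run:
```python
from h import *
s=get_state();z=R.from_rotvec(s["tool_rot"]).as_matrix()[:,2];print(s["time"],s["position"],s["ft_force"],s["grip_width"],z)
C=s["position"]+.1705*z-[.556,.2965,.055];print(C)
im=imaging.get_image("scene");cv2.imwrite("pics/s7.png",cv2.resize(im[60:200,290:440],None,fx=5,fy=4,interpolation=cv2.INTER_CUBIC))
```

```text
8.6167 [0.54365281 0.2947677  0.25117759] [19.70683921  0.82734547  8.63466347] 0.570703436807452 [ 0.02351792  0.00559108 -0.99970778]
[-0.00833739 -0.00077902  0.02572741]
```

View pics/s7.png

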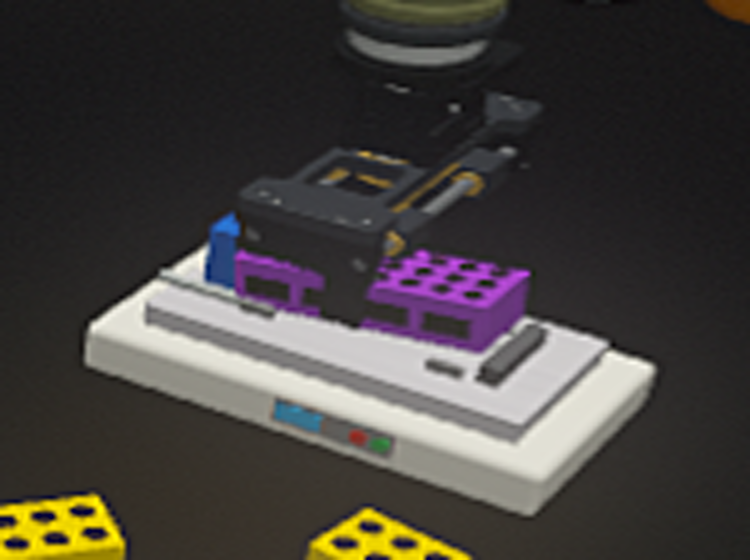

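The right end (528,310 in the crop) is near level and clear of the stop by several mm. I finish lowering.

Emit:
step_arm --increments '[{"tx": 0,"ty": 0,"tz": 0.002,"spin": 0,"claw": 0},{"tx": 0,"ty": 0,"tz": 0.004,"spin": 0,"claw": 0},{"tx": 0,"ty": 0,"tz": 0.006,"spin": 0,"claw": 0},{"tx": 0,"ty": 0,"tz": 0.008,"spin": 0,"claw": 0},{"tx": 0,"ty": 0,"tz": 0.009,"spin": 0,"claw": 0},{"tx": 0,"ty": 0,"tz": 0.009,"spin": 0,"claw": 0}]'

```text
time: 9.17
position: [0.5424, 0.2952, 0.2426]
tool_rot: [-3.137, -0.059, -0.032]
ft_force: [16.1, -1.6, 14.0]
grip_width: 0.569
```

Run:
```python
from h import *
s=get_state();z=R.from_rotvec(s["tool_rot"]).as_matrix()[:,2];print(s["time"],s["position"],s["ft_force"],s["grip_width"],z)
C=s["position"]+.1705*z-[.556,.2965,.055];print(C)
im=imaging.get_image("scene");cv2.imwrite("pics/s8.png",cv2.resize(im[60:200,290:440],None,fx=5,fy=4,interpolation=cv2.INTER_CUBIC))
```

```text
9.1667 [0.54238395 0.29517261 0.24257209] [16.12527489 -1.55036263 13.96368432] 0.5689986673194581 [ 0.02027289  0.00397255 -0.99978659]
[-0.01015952 -0.00065007  0.01710847]
```

View pics/s8.png

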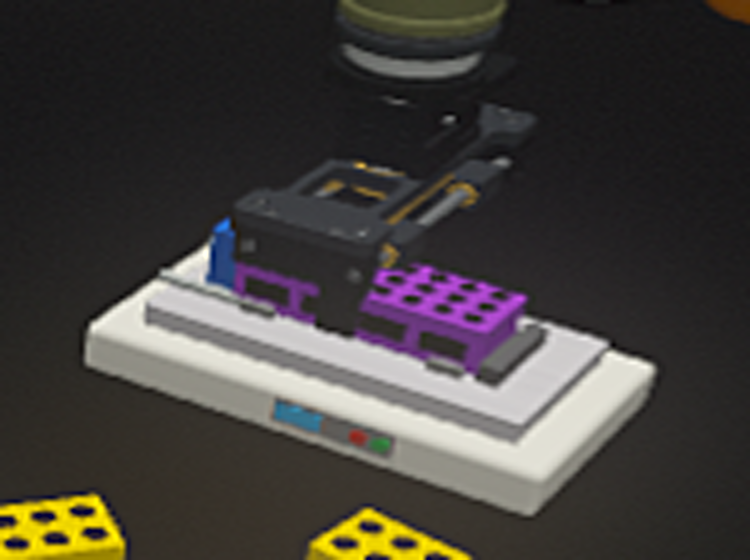

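The rack lies flat with its right end in front of the stop (515,350 in the crop). I ease forward to the stop, then release.

Emit:
step_arm --increments '[{"tx": 0.002,"ty": 0,"tz": 0,"spin": 0,"claw": 0},{"tx": 0.004,"ty": 0,"tz": 0,"spin": 0,"claw": 0},{"tx": 0.006,"ty": 0,"tz": 0,"spin": 0,"claw": 0},{"tx": 0.008,"ty": 0,"tz": 0,"spin": 0,"claw": 0},{"tx": 0.01,"ty": 0,"tz": 0,"spin": 0,"claw": 0},{"tx": 0.011,"ty": 0,"tz": 0,"spin": 0,"claw": 0},{"tx": 0.011,"ty": 0,"tz": 0,"spin": 0,"claw": 0}]'

```text
time: 9.8
position: [0.547, 0.2967, 0.2425]
tool_rot: [3.139, 0.063, 0.006]
ft_force: [-9.4, -9.0, 32.3]
grip_width: 0.568
```

Run:
```python
from h import *
s=get_state();z=R.from_rotvec(s["tool_rot"]).as_matrix()[:,2];print(s["time"],s["position"],s["ft_force"],s["grip_width"],z)
C=s["position"]+.1705*z-[.556,.2965,.055];print(C)
```

```text
9.8 [0.54699611 0.29667048 0.2425066 ] [-9.4474258 -8.9971228 32.2963478] 0.568214239075586 [ 0.00389877 -0.00213524 -0.99999012]
[-0.00833915 -0.00019358  0.01700828]
```

Vertical force is high at 32 N, so deck friction resists the slide. I relieve the press a bit, then check before release.

Emit:
step_arm --increments '[{"tx": 0,"ty": 0,"tz": -0.001,"spin": 0,"claw": 0},{"tx": 0,"ty": 0,"tz": -0.002,"spin": 0,"claw": 0},{"tx": 0,"ty": 0,"tz": -0.003,"spin": 0,"claw": 0},{"tx": 0,"ty": 0,"tz": -0.003,"spin": 0,"claw": 0}]'

```text
time: 10.13
position: [0.547, 0.2964, 0.2426]
tool_rot: [3.14, 0.064, 0.006]
ft_force: [-3.1, -4.4, 15.0]
grip_width: 0.572
```

Run:
```python
from h import *
s=get_state();z=R.from_rotvec(s["tool_rot"]).as_matrix()[:,2];print(s["time"],s["position"],s["ft_force"],s["torque"],s["grip_width"],z)
C=s["position"]+.1705*z-[.556,.2965,.055];print(C)
im=imaging.get_image("scene");cv2.imwrite("pics/s9.png",cv2.resize(im[60:200,290:440],None,fx=5,fy=4,interpolation=cv2.INTER_CUBIC))
```

```text
10.1333 [0.54702663 0.29638297 0.24255853] [-3.07763322 -4.42854424 15.04931896] [-0.60014287  0.29591318 -0.12290706] 0.5724086248196277 [ 3.83562601e-03 -6.98231204e-04 -9.99992400e-01]
[-0.00831939 -0.00023607  0.01705982]
```

View pics/s9.png

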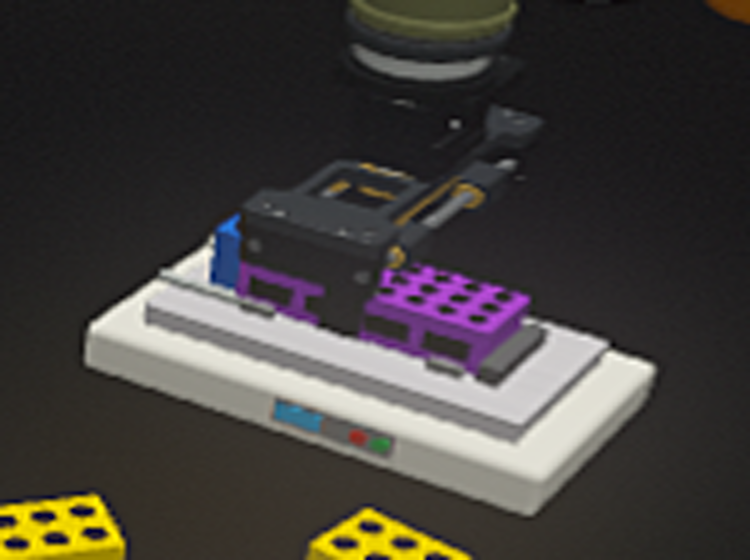

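It still lies flat, with its right end (525,335 in the crop) against or very near the stop. I relax z a bit more and open.

Emit:
step_arm --increments '[{"tx": 0,"ty": 0,"tz": -0.002,"spin": 0,"claw": 0},{"tx": 0,"ty": 0,"tz": -0.002,"spin": 0,"claw": 0.65},{"tx": 0,"ty": 0,"tz": -0.002,"spin": 0,"claw": 0.8},{"tx": 0,"ty": 0,"tz": -0.002,"spin": 0,"claw": 0.9},{"tx": 0,"ty": 0,"tz": -0.002,"spin": 0,"claw": 0.9},{"tx": 0,"ty": 0,"tz": -0.002,"spin": 0,"claw": 0.9},{"tx": 0,"ty": 0,"tz": -0.002,"spin": 0,"claw": 0.9}]'

```text
time: 10.77
position: [0.5461, 0.2966, 0.2414]
tool_rot: [3.141, 0.066, -0.001]
ft_force: [-0.6, -0.1, 0.0]
grip_width: 0.875
```

Emit:
step_arm --increments '[{"tx": 0,"ty": 0,"tz": -0.01,"spin": 0,"claw": 0.9},{"tx": 0,"ty": 0,"tz": -0.03,"spin": 0,"claw": 0.9},{"tx": 0,"ty": 0,"tz": -0.06,"spin": 0,"claw": 0.9},{"tx": 0,"ty": 0,"tz": -0.09,"spin": 0,"claw": 0.9},{"tx": 0,"ty": 0,"tz": -0.12,"spin": 0,"claw": 0.9},{"tx": 0,"ty": 0,"tz": -0.15,"spin": 0,"claw": 0.9},{"tx": 0,"ty": 0,"tz": -0.17,"spin": 0,"claw": 0.9},{"tx": 0,"ty": 0,"tz": -0.17,"spin": 0,"claw": 0.9}]'

```text
time: 11.43
position: [0.5466, 0.2978, 0.418]
tool_rot: [-3.137, -0.066, -0.013]
ft_force: [0.7, 1.1, 1.1]
grip_width: 0.896
```

Run:
```python
from h import *
s=get_state();print(s["time"],s["position"],s["ft_force"])
a=imaging.get_image("scene");w=imaging.get_image("wrist");pw=imaging.camera_params("wrist");cv2.imwrite("pics/w10.png",w);cv2.imwrite("pics/sc10.png",a)
A=cv2.resize(a[80:200,290:430],None,fx=2.8,fy=2.8,interpolation=cv2.INTER_CUBIC);B=cv2.resize(w,(392,294))
cv2.imwrite("pics/f10.png",np.vstack([A,B]))
p=imaging.camera_params("scene");y=np.radians(2.4);x=np.array([np.cos(y),np.sin(y),0]);l=np.array([-np.sin(y),np.cos(y),0])
O=np.array([.556,.2965,.055]);X=[O+i*.072*x+j*.025*l+[0,0,.036] for i,j in((1,-1),(1,1),(-1,-1),(-1,1))]
print("scene",proj(p,X).round(1).tolist());print("wrist",proj(pw,X).round(1).tolist())
```

```text
11.4333 [0.54664884 0.2978403  0.41804553] [0.74333331 1.08472367 1.05234955]
scene [[389.1, 143.0], [397.4, 133.9], [338.7, 123.8], [347.8, 115.7]]
wrist [[306.5, 115.0], [255.8, 115.0], [303.6, 251.1], [258.2, 251.1]]
```

View pics/f10.png

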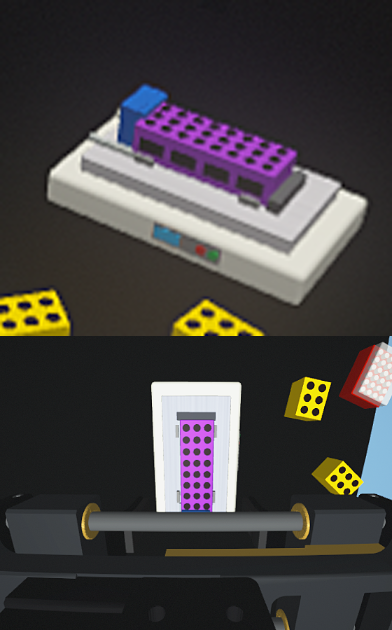

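The rack lies between the stop and the blue jaw, inside the guides; its far right top corner is at crop (298,152) against a predicted (301,151). I run a numeric check, then hand in.

Run:
```python
from h import *
p=imaging.camera_params("wrist");m=purple(cv2.imread("pics/w10.png"));m[240:]=0;m[:105]=0
for r in(130,170,210):
    c=np.where(m[r])[0];q=ray(p,[(c.min(),r),(c.max()+1,r)],[.091]*2);print(r,q.mean(0)-[.556,.2965,.091],np.linalg.norm(q[0]-q[1]))
r=np.where(m.any(1))[0].min();c=np.where(m[r+2])[0];e=ray(p,[(c.mean(),r)],[.091])[0]
print("end",e-[.556,.2965,.091],r)
t=imaging.camera_params("top");im=imaging.get_image("top");b=np.argwhere(blue(im)[150:260,120:200])[:,::-1]+[120,150]
print("blue ext",b.min(0),b.max(0)+1,ray(t,[(b[:,0].mean(),b[:,1].min())],[.102])-[.556,.2965,0])
a=cv2.imread("pics/sc10.png").astype(int);z=cv2.imread("pics/scene0.png").astype(int)
d=(abs(a-z).max(2)>50);print("moved px bottle/box/white+spat/greenjar/jar",[int(d[y0:y1,x0:x1].sum()) for x0,y0,x1,y1 in((238,155,263,200),(333,217,386,267),(155,285,240,352),(270,285,294,316),(128,258,155,292))])
```

```text
130 [ 5.75600063e-02  2.00541931e-03 -2.77555756e-17] 0.048856767369527265
170 [ 1.75656236e-02  2.57674536e-04 -2.77555756e-17] 0.0483190704705029
210 [-2.50274753e-02 -1.07591822e-03 -2.77555756e-17] 0.04889196184545612
end [ 6.81164874e-02  2.96287531e-03 -8.32667268e-17] 119
blue ext [152 223] [162 232] [[-0.06571961 -0.01416611  0.102     ]]
moved px bottle/box/white+spat/greenjar/jar [0, 0, 0, 0, 0]
```

```bash
python3 -c "
from bench import workorder;print(workorder.close_job())"
```

```text
the job is handed in; nothing more can be done
None
```

I gripped the purple rack at its middle in the tub and lifted it out with its 27° tilt kept. I tucked its low end under the jaw lip, pushed the jaw back about 15–18 mm (from force and pose), lowered the rack flat behind the stop, released it and backed off. The job was handed in at about 11.5 s of the 51 s allowed.

**What the last checks showed:**
- **Position:** the last pictures show the rack flat, wells up, between jaw and stop inside the guides. It is off by about 1–2 mm sideways and lies within about 0.5° of the deck line.
- **Jaw:** the lip position puts its travel at roughly 8–10 mm.
- **Surroundings:** the bottle, red box, jars, white rack and spatula show no pixel change in the scene picture. The heating block was seen standing in the tub just after the lift, and I did not go near it again.
- **Gripper:** open and well above the rack.

**What disagreed or was not measured:**
- **Rack end:** the wrist camera put the rack's stop-side end at 68 mm on the deck instead of 72 mm. I took this as calibration and arm-settling error, because the scene view and the jaw position agree with contact at the stop.
- **Slide forward:** when I eased the rack towards the stop, the fingers read 8 mm short of the expected position with 32 N downward. The rack probably slipped in the grip. It looked seated against the stop after release.
- **Clamp force:** I could not read the jaw's force on the rack directly.

I viewed 11 pictures, one over the budget of 10.

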